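Point out the unplugged bushing, then put the panel on hold

TASK

One of the four bushings on the dark cover panel has been left without its masking plug: point straight down at that open bushing, fingertips over its middle and a centimetre or two above its rim, and keep still there for two seconds so that the overhead camera can record it. Then push the lever of the small grey hold switch all the way over to its far side, away from the robot, and move clear. Do not touch the panel or the plugs, and leave everything else on the bench where it is.

Things in the scene. Friction and masses are not known exactly. Their poses are not given: they have to be found in the camera images.
- panel: dark steel cover panel with strips of yellow masking tape along its edges and down its middle, fixed on the bench; 180 mm (its x) by 280 mm (its y), 20 mm thick. Origin: centre of the underside. Four upright steel bushings stand on its top face at x = +-55 mm, y = +-95 mm: 28 mm outside diameter, 16 mm bore, 10 mm high (rims 30 mm above the bench). Three hold plugs, one is open; which one varies. Not to be touched.
- open_rim (a point): the open bushing, the only one without a plug: centre of its mouth, level with its rim, 30 mm above the bench.
- plug1: one of three identical white masking plugs, loose, upright in a bushing of the panel; a turned peg 48 mm tall, at most 23 mm across, 38 mm of it standing above the bushing's rim. Origin: centre of its foot, on the panel's top face. Not to be touched.
- plug2: one of three identical white masking plugs, loose, upright in a bushing of the panel; a turned peg 48 mm tall, at most 23 mm across, 38 mm of it standing above the bushing's rim. Origin: centre of its foot, on the panel's top face. Not to be touched.
- plug3: one of three identical white masking plugs, loose, upright in a bushing of the panel; a turned peg 48 mm tall, at most 23 mm across, 38 mm of it standing above the bushing's rim. Origin: centre of its foot, on the panel's top face. Not to be touched.
- hold_lever_base: base of the hold switch, a fixed grey block 70 mm (its x) by 50 mm (its y) by 25 mm high with an upright lever on top. Origin: centre of the underside. Its x axis points roughly away from the robot and is the way the lever is pushed.
- hold_lever (a joint): angle of the lever, rad: near 0 it leans towards the robot (-x of the base) by 0.5 rad from upright, at 0.5 it stands upright, at its far stop, 1.0, it leans 0.5 rad away from the robot (+x of the base). It starts between 0 and 0.25, stays where it is left (no spring) and takes about 1 N at the ball to move. It pivots 22 mm above the bench over the middle of the base.
- hold_lever_tip (a point): centre of the black ball, 26 mm in diameter, at the end of the lever: a steel rod 10 mm thick, 80 mm from pivot to ball centre. The ball's centre is 92 mm above the bench at either end of the swing, 102 mm when upright.
- tape_roll: bystander: roll of yellow tape lying flat, 96 mm across with a 74 mm hole, 25 mm high. Origin: centre of the underside.
- screwdriver: bystander: screwdriver with a black handle, 200 mm long, 26 mm thick, lying along its x. Origin: below its middle, on the bench.
- pot: bystander: open white plastic cup 70 mm across, 60 mm high. Origin: centre of the underside.
Mind the look-alikes: they are no part of the job. Of the things that look like the hold_lever_base, the smallest one is meant.

How it is judged:
On the way, in this order (a step that is already met when the one before it is completed fails the run):
1. the fingertips point at the open bushing from just above it and stay there for two seconds (horizontal distance between the grasp point and open_rim below 0.015 m and z of the grasp point in the frame of open_rim between 0.01 and 0.055 m and value of joint hold_lever below 0.4 rad), for 1.8 s.
2. then the lever is pushed all the way over (value of joint hold_lever above 0.9 rad), for 0.2 s.
At the end, for the whole second after the job is handed in: The lever is at its far stop (over 0.9 of 1.0 rad), after the pointing dwell; the plugs stand upright in their bushings (within 8 mm and 0.2 rad of the vertical) and the tape roll, screwdriver and cup are within 20 mm of where they were (value of joint hold_lever above 0.9 rad and distance of open_rim from where it was at the start of the episode below 0.003 m and distance of each of plug1, plug2, plug3 from where it was at the start of the episode below 0.008 m and angle between each of plug1, plug2, plug3's own z axis and vertical below 0.2 rad and distance of each of tape_roll, screwdriver, pot from where it was at the start of the episode below 0.02 m); the robot touches nothing.
It fails at once if the robot touches the panel or the open bushing (contact force between any of the fingers, the arm and panel above 0.5 N).
It fails at once if a plug is touched, lifted, moved or tipped (contact force between any of the fingers, the arm and plug1 above 0.5 N or distance of any of plug1, plug2, plug3 from where it was at the start of the episode above 0.008 m or angle between any of plug1, plug2, plug3's own z axis and vertical above 0.2 rad or contact force between any of the fingers, the arm and plug2 above 0.5 N or contact force between any of the fingers, the arm and plug3 above 0.5 N).
It fails at once if the tape roll, the screwdriver or the cup is moved or lifted (distance of any of tape_roll, screwdriver, pot from where it was at the start of the episode above 0.02 m).
It also fails if it takes over 43 s, if anything falls off the work surface, if the arm or the gripper's body presses on something with over 40 N, if the wrist force passes 120 N, or if a joint passes its speed limit or range.

ROBOT

A 6-joint arm with a two-finger parallel gripper is mounted at the origin on the work surface. World frame = base frame: x ahead of the robot, y to its left, z up, the work surface at z = 0. Lengths are in m, angles in rad, forces in N, time in s.
With the tool pointing down it reaches from about 0.35 to 0.85 m from the base axis. Payload 8.1 kg.
Tool frame: the origin (TCP) lies at the very end of the fingers, on their centre line; the grasp point (between the pads) lies 19 mm behind it; z points along the fingers, y is the direction in which the jaws open and shut (so a half turn about z gives the same grasp; the last joint's range is limited). The gripper opens to 93 mm and grips with 3 to 60 N. Pads are 15 mm wide; open, the fingers measure 128 mm over their backs; the gripper's body (75 mm by 188 mm) begins 65 mm behind the grasp point.
Start: joints at [1.243, 0.13, 1.488, -0, 1.523, -0.085], TCP at [0.144, 0.582, 0.219] pointing down, gripper open.
Joint ranges: [-2.96, 2.96], [-0.89, 2.26], [0.02, 2.5], [-1.34, 4.48], [0, 2.73], [-2.66, 2.66]. Speed limits (rad/s): [2.39, 2.39, 2.79, 3.14, 3.14, 3.14].

INTERFACE

Orientations are given as a rotation vector (axis times angle).
In Python, from plant import * gives the robot as it stands.
- The arm moves only by the tool apply_moves, never from a script. Its argument "commands" is one flat list of numbers, 7 for each row, row after row: the shift along the world's x, y, z in cm, then the turn, a rotation vector about the world's x, y, z in rad, then the finger opening in cm, from 0 to 9.3. A call has 1 to 8 rows; each row shifts and turns the pose as measured when the row begins; what a row does not reach is not made up. A row lasts 1/8 s, in which the tool goes at most 62.5 mm and 10.7 degrees, less where a joint would pass 70% of its speed; a pose out of reach is approached as far as the arm can. A call with a gripper value outside its range is refused whole. The fingers move at their own pace and stop on an object; "squeeze" is the grip in N (left out, the last holds). Time passes only in rows, so rows that do not move let the fingers close. It gives the time, the measured TCP pose, the force and the opening at its end, in the units of the state.
- read_state(): the state, without advancing time (a new reading comes with each control period).
- read_camera(name): name is "side" or "top" or "wrist"; returns (picture, depth): 400x640x3 uint8, blue, green, red; 400x640 float32, m along the optical axis (not along the pixel's ray), 0 where there is no reading.
- camera_model(name): a dict with "intrinsics" (3x3 intrinsics, pixels), "R" (3x3) and "t" (3): a world point X has camera coordinates R X + t. Camera axes: x right, y down, z forward; pixel columns grow to the right and rows downward; lengths in m; the calibration is good to about 2 mm. A picture is of the moment at which its call begins: read the wrist's pose just before it. camera_model takes no time and is no camera call; for the wrist camera it gives the pose at the moment of the call.
- close_job(): hands the job in, once; it reports no verdict.
Trained networks look in the newest picture that a camera, given by its name, has taken for a name from the list of things; names that differ only in an ending like _2 or _b are one class to them, and where a whole thing is asked for, a point or a joint stands for the part that bears it (a point fixed in the world has none). Each returns a list of dicts, best first, with "conf" (0 to 1); they miss things now and then, are a little off and sometimes report something else, mostly with a low value. They report only what shows in the picture. A call takes as long as a camera call. They do not tell look-alikes from the thing itself.
- find_in(query, camera): "point" ([x, y, z] in m, in the coordinates of the camera as it stood for that picture, good to about 4 mm: the middle of the surface that is visible of it).
- cut_out(query, camera): "mask" (400x640 bool, what is visible of it).
- spot_point(query, camera): "point" ([x, y, z] in m, in the coordinates of the camera as it stood for that picture, good to about 4 mm: a listed point, or the origin of a listed thing).
The state is a dict: "t": time; "q": joint angles; "dq": joint speeds; "joint_torque": joint torques, N m; "tool_pos": TCP position; "orientation": TCP orientation; "force": force on the tool from outside, world axes, zero at the start; "wrist_torque": the same for the moment, N m; "opening": finger opening in m.
Only numpy, scipy, OpenCV 4.12 (cv2) and the standard library are available. Lean on these libraries where they do the work, as an engineer would, in place of code of your own. Each camera call takes 0.05 s, during which the arm holds its last target. There are 200 camera calls.

## Working session

There is one attempt and no reset: what is moved stays moved. The work goes in short steps, Python scripts to look and compute and a tool call to move; the robot and the scene stay as the last step left them, time stands still between calls to the robot, and variables do not carry over. Pictures are saved under pics/ and viewed, about 8 in all and at most 12, crops included, and the job is handed in when it is done.

Besides the shell and the picture viewer there is one more tool, called after "Emit:" as name(argument=value, ...) on one line, values as JSON. apply_moves: Moves the arm, as the interface text tells. Its arguments: {"type":"object","properties":{"commands":{"type":"array"},"squeeze":{"type":"number"}},"required":["commands"]}

```bash
mkdir -p pics; cat > h.py <<'E'
from plant import *
import numpy as np, cv2
def w(cam,p):
    m=camera_model(cam); return np.array(m["R"]).T@(np.array(p)-np.array(m["t"]))
def px(cam,u,v,d):
    K=np.array(camera_model(cam)["intrinsics"]); return w(cam,np.linalg.inv(K)@[u,v,1]*d)
E
python3 - <<'E'
from h import *
for c in ["top","side"]:
    p,d=read_camera(c); cv2.imwrite(f"pics/{c}0.png",p)
    np.save(f"{c}0.npy",d)
    for f,q in [(spot_point,"open_rim"),(spot_point,"hold_lever_base"),(spot_point,"hold_lever_tip"),(spot_point,"plug1"),(spot_point,"panel"),(spot_point,"tape_roll"),(spot_point,"pot"),(spot_point,"screwdriver")]:
        for r in f(q,c): print(c,q,round(r["conf"],2),w(c,r["point"]).round(3))
s=read_state();print(s["t"],s["tool_pos"],s["orientation"])
E
```

```text
top open_rim 0.48 [0.575 0.045 0.001]
top hold_lever_base 0.77 [ 0.462 -0.249  0.002]
top hold_lever_base 0.77 [ 0.353 -0.367  0.003]
top hold_lever_base 0.77 [ 0.519 -0.373  0.002]
top hold_lever_tip 0.72 [ 0.307 -0.339  0.125]
top hold_lever_tip 0.47 [ 0.431 -0.234  0.093]
top hold_lever_tip 0.44 [ 0.474 -0.363  0.122]
top hold_lever_tip 0.34 [0.577 0.046 0.004]
top plug1 0.66 [ 0.466 -0.245  0.003]
top plug1 0.61 [0.496 0.124 0.019]
top plug1 0.57 [ 0.651 -0.027  0.02 ]
top plug1 0.39 [0.607 0.155 0.023]
top plug1 0.36 [0.578 0.046 0.001]
top panel 0.85 [0.575 0.047 0.001]
top tape_roll 0.87 [ 0.784  0.135 -0.002]
top pot 0.63 [ 0.792 -0.187  0.004]
top screwdriver 0.5 [0.544 0.4   0.002]
top screwdriver 0.5 [ 0.782  0.135 -0.002]
side hold_lever_tip 0.78 [ 0.433 -0.232  0.092]
side hold_lever_tip 0.72 [ 0.308 -0.337  0.124]
side hold_lever_tip 0.62 [ 0.472 -0.361  0.13 ]
side plug1 0.61 [0.6   0.152 0.02 ]
side plug1 0.46 [0.497 0.124 0.019]
side plug1 0.41 [ 0.65  -0.029  0.024]
side panel 0.64 [0.573 0.043 0.002]
side tape_roll 0.58 [ 0.788  0.14  -0.001]
side pot 0.67 [ 0.79  -0.186  0.007]
side pot 0.5 [ 0.431 -0.235  0.096]
side screwdriver 0.82 [0.547 0.397 0.002]
0.9 [0.14424081 0.58240872 0.21864643] [-3.80498299e-01 -3.11845244e+00 -1.01789694e-05]
```

View pics/top0.png

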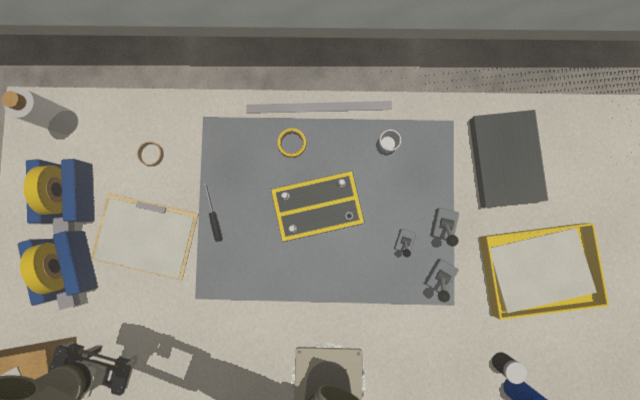

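View pics/side0.png

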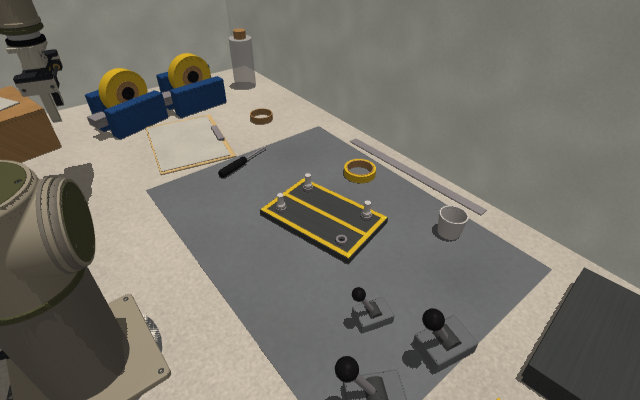

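The side and top views agree. The open bushing is at top (349,216), side (342,239). The small switch is at top (404,242), the two larger look-alikes are at (443,227) and (440,280), and the plugs are at (286,196), (342,184) and (292,228).

```bash
python3 - <<'E'
from h import *
d=np.load("top0.npy"); p=cv2.imread("pics/top0.png")
print("rim",px("top",349,216,d[216,349]),d[213:220,346:353].round(3))
m=camera_model("top"); R=np.array(m["R"]);t=np.array(m["t"]);K=np.array(m["intrinsics"])
# points in 3D near switch
vv,uu=np.mgrid[220:265,385:425]; dd=d[220:265,385:425]
P=np.array([px("top",u,v,z) for u,v,z in zip(uu.ravel(),vv.ravel(),dd.ravel())])
top=P[(P[:,2]>.017)&(P[:,2]<.032)]; r=cv2.minAreaRect((top[:,:2]*1000).astype(np.float32)); print("base rect mm",r)
b=P[P[:,2]>.085]; print("ball",b.mean(0),len(b),P[:,2].max())
E
```

```text
rim [ 0.54214431 -0.060088    0.02101752] [[1.23  1.23  1.226 1.233 1.224 1.23  1.241]
 [1.225 1.228 1.238 1.238 1.24  1.228 1.232]
 [1.228 1.236 1.241 1.242 1.237 0.    1.23 ]
 [1.235 1.243 1.235 1.238 1.238 1.236 1.228]
 [1.227 1.235 1.238 1.238 1.236 1.231 1.23 ]
 [1.23  1.227 1.235 1.239 1.23  1.23  1.228]
 [1.239 1.227 1.228 1.228 1.227 1.229 1.241]]Traceback (most recent call last):
  File "<stdin>", line 7, in <module>
  File "h.py", line 6, in px
    K=np.array(camera_model(cam)["intrinsics"]); return w(cam,np.linalg.inv(K)@[u,v,1]*d)
               ~~~~~~~~~~~~^^^^^
ValueError: time passes only in moves, steps and waits
```

Emit:
apply_moves(commands=[4, -5, 0, 0, 0, 0, 0, 4, -5, 0, 0, 0, 0, 0, 4, -5, 0, 0, 0, 0, 0, 4, -5, 0, 0, 0, 0, 0, 4, -5, 0, 0, 0, 0, 0, 4, -5, 0, 0, 0, 0, 0, 4, -5, 0, 0, 0, 0, 0, 3, -5, 0, 0, 0, 0, 0])

```text
t: 1.9
tool_pos: [0.4483, 0.1865, 0.2192]
orientation: [0.367, 3.116, 0.004]
force: [0.4, 0.7, -0.5]
opening: 0.0176
```

Emit:
apply_moves(commands=[2, -5, 0, 0, 0, 0, 0, 2, -5, 0, 0, 0, 0, 0, 2, -5, 0, 0, 0, 0, 0, 2, -5, 0, 0, 0, 0, 0, 1, -4, 0, 0, 0, 0, 0, 0, 0, 0, 0, 0, 0, 0])

```text
t: 2.65
tool_pos: [0.5419, -0.0661, 0.2201]
orientation: [0.376, 3.112, 0.004]
force: [-0.5, 0.9, 0.4]
opening: 0.0005
```

```bash
python3 - <<'E'
from h import *
s=read_state();print(s["t"],s["tool_pos"],s["opening"])
p,d=read_camera("wrist"); cv2.imwrite("pics/w1.png",p); np.save("w1.npy",d)
m=camera_model("wrist"); R=np.array(m["R"]);t=np.array(m["t"]);K=np.array(m["intrinsics"]); np.savez("w1.npz",R=R,t=t,K=K)
q=K@(R@np.array([.5425,-.0585,.03])+t);print(q[:2]/q[2])
for r in spot_point("open_rim","wrist"): print(r["conf"],w("wrist",r["point"]))
d=np.load("top0.npy"); m=camera_model("top"); R=np.array(m["R"]);t=np.array(m["t"]);K=np.array(m["intrinsics"])
vv,uu=np.mgrid[220:265,385:425]; z=d[220:265,385:425].ravel()
C=(np.linalg.inv(K)@np.stack([uu.ravel(),vv.ravel(),np.ones(z.size)]))*z
P=(R.T@(C-t[:,None])).T; P=P[z>0]
top=P[(P[:,2]>.016)&(P[:,2]<.032)]; print("base",cv2.minAreaRect((top[:,:2]*1000).astype(np.float32)),top.mean(0))
b=P[P[:,2]>.085]; print("ball",b.mean(0),len(b),P[:,2].max())
E
```

```text
2.65 [ 0.54189935 -0.06612146  0.2201354 ] 0.0005220982581492868
[326.65427544 173.44433364]
base ((463.7672424316406, -245.0719757080078), (51.137733459472656, 69.91511535644531), 70.70712280273438) [ 0.46764974 -0.24318651  0.02522544]
ball [ 0.42925647 -0.23252378  0.10210652] 57 0.10814761157980277
```

View pics/w1.png

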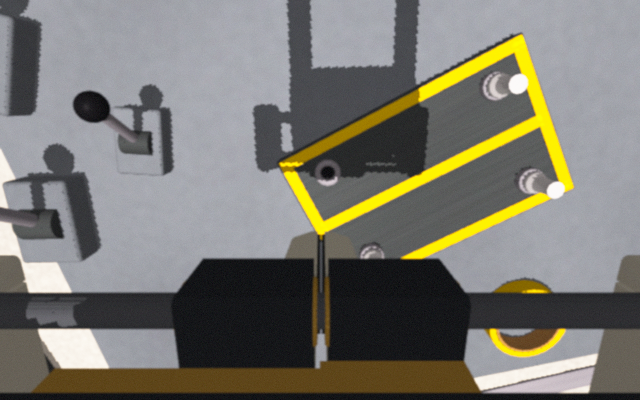

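The wrist view shows the open bushing at (327,173), and my estimate projects to (326.7,173.4). The plug bushings are at (497,85), (528,180) and (372,253), and the small switch is at (145,140). I'll descend, then dwell.

Emit:
apply_moves(commands=[0, 0.8, -5, 0, 0, 0, 0, 0, 0, -5, 0, 0, 0, 0, 0, 0, -4, 0, 0, 0, 0, 0, 0, -2.5, 0, 0, 0, 0, 0, 0, 0, 0, 0, 0, 0])

```text
t: 3.38
tool_pos: [0.5408, -0.0476, 0.053]
orientation: [0.359, 3.11, 0.009]
force: [0.1, 0.1, -0.1]
opening: 0.0003
```

Emit:
apply_moves(commands=[0.2, -1.0, -0.4, 0, 0, 0, 0, 0, 0, 0, 0, 0, 0, 0])

```text
t: 3.62
tool_pos: [0.5446, -0.0572, 0.0516]
orientation: [0.355, 3.107, 0.008]
force: [0.1, 1.0, -0.1]
opening: 0.0005
```

```bash
python3 - <<'E'
from h import *
s=read_state();print(s["t"],s["tool_pos"])
p,d=read_camera("wrist"); 
m=camera_model("wrist"); R=np.array(m["R"]);t=np.array(m["t"]);K=np.array(m["intrinsics"])
q=K@(R@np.array([.5425,-.0585,.03])+t);print(q[:2]/q[2])
q=K@(R@np.array([.4638,-.2451,.025])+t);print(q[:2]/q[2])
cv2.imwrite("pics/w2.png",p)
E
```

```text
3.625 [ 0.54460057 -0.0572273   0.05157493]
[318.76247733 227.45854265]
[-32.7864877 168.6062024]
```

View pics/w2.png

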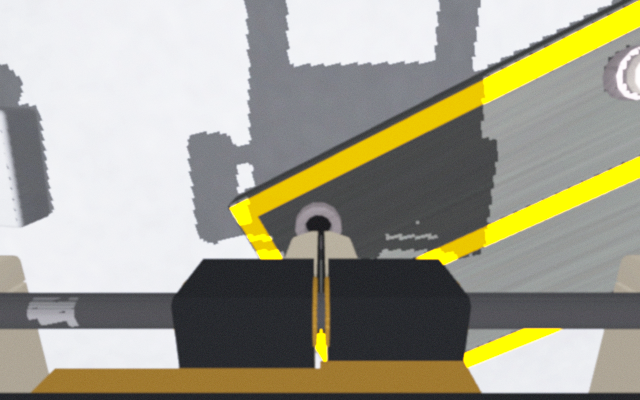

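The bushing mouth is centred just at the fingertips: (318,224) seen, (319,227) predicted. Now the dwell.

Emit:
apply_moves(commands=[0, 0, -0.3, 0, 0, 0, 0, 0, 0, 0, 0, 0, 0, 0, 0, 0, 0, 0, 0, 0, 0, 0, 0, 0, 0, 0, 0, 0, 0, 0, 0, 0, 0, 0, 0, 0, 0, 0, 0, 0, 0, 0, 0, 0, 0, 0, 0, 0, 0, 0, 0, 0, 0, 0, 0, 0])

```text
t: 4.68
tool_pos: [0.5464, -0.0574, 0.0509]
orientation: [0.356, 3.103, 0.008]
force: [0.1, -0.2, 0.3]
opening: 0.0003
```

Emit:
apply_moves(commands=[0, 0, 0, 0, 0, 0, 0, 0, 0, 0, 0, 0, 0, 0, 0, 0, 0, 0, 0, 0, 0, 0, 0, 0, 0, 0, 0, 0, 0, 0, 0, 0, 0, 0, 0, 0, 0, 0, 0, 0, 0, 0, 0, 0, 0, 0, 0, 0, 0, 0, 0, 0, 0, 0, 0, 0])

```text
t: 5.68
tool_pos: [0.5464, -0.0574, 0.0508]
orientation: [0.356, 3.103, 0.008]
force: [-0.2, 0.7, 0.6]
opening: 0.0005
```

Emit:
apply_moves(commands=[0, 0, 0, 0, 0, 0, 0, 0, 0, 0, 0, 0, 0, 0, 0, 0, 0, 0, 0, 0, 0, 0, 0, 0, 0, 0, 0, 0])

```text
t: 6.18
tool_pos: [0.5464, -0.0575, 0.0509]
orientation: [0.356, 3.103, 0.008]
force: [0.1, -0.2, 0.7]
opening: 0.0008
```

Emit:
apply_moves(commands=[0, 0, 5, 0, 0, 0, 0, 0, 0, 5, 0, 0, 0, 0, 0, 0, 5, 0, 0, 0, 0, -4, -4, 0, 0, 0, 0, 0, -4, -4, 0, 0, 0, -0.1, 0, -4, -4, 0, 0, 0, 0, 0, -4, -3, 0, 0, 0, 0, 0, 0, 0, 0, 0, 0, 0, 0])

```text
t: 7.18
tool_pos: [0.3808, -0.2109, 0.2064]
orientation: [0.512, 3.079, 0.002]
force: [0.1, 0.7, -0.1]
opening: 0.0005
```

```bash
python3 - <<'E'
from h import *
s=read_state();print(s["t"],s["tool_pos"],s["orientation"])
p,d=read_camera("wrist"); 
m=camera_model("wrist"); R=np.array(m["R"]);t=np.array(m["t"]);K=np.array(m["intrinsics"])
for X in ([.43,-.2325,.093],[.4638,-.2451,.025]):
    q=K@(R@np.array(X)+t);print(q[:2]/q[2])
for r in spot_point("hold_lever_tip","wrist"): print(r["conf"],w("wrist",r["point"]))
cv2.imwrite("pics/w3.png",p)
E
```

```text
7.175 [ 0.38078279 -0.21089376  0.20640336] [5.11781268e-01 3.07874941e+00 2.08945227e-03]
[314.6639328  247.60459441]
[314.62714723 251.70506691]
0.57 [ 0.30726803 -0.33619403  0.12463674]
0.52 [ 0.47197437 -0.36481261  0.12666176]
```

View pics/w3.png

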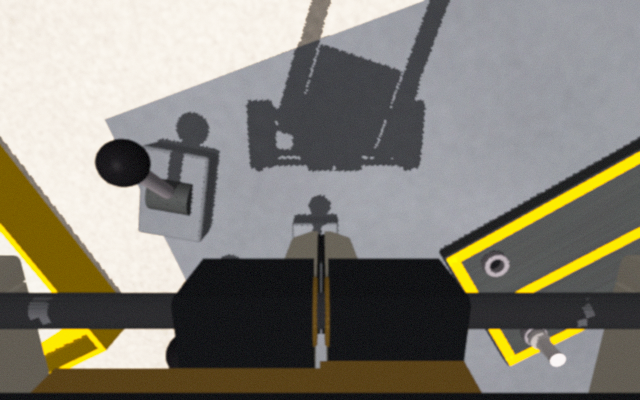

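The small switch sits straight below the fingers: its base edge shows at (317,222), as predicted, and the rest is hidden behind them. I'll descend on the near side of the ball.

Emit:
apply_moves(commands=[-0.5, -0.1, -4, 0, 0, 0, 0, 0, 0, -4, 0, 0, 0, 0, 0, 0, -3.5, 0, 0, 0, 0, 0, 0, -1, 0, 0, 0, 0, 0, 0, 0, 0, 0, 0, 0])

```text
t: 7.9
tool_pos: [0.3826, -0.2068, 0.08]
orientation: [0.496, 3.077, 0.004]
force: [0.1, -0.5, 0.6]
opening: 0.0002
```

```bash
python3 - <<'E'
from h import *
s=read_state();print(s["t"],s["tool_pos"],s["force"])
p,d=read_camera("side"); cv2.imwrite("pics/s2.png",cv2.resize(p[240:400,250:500],None,fx=3,fy=3))
for r in spot_point("hold_lever_tip","side"): print(r["conf"],w("side",r["point"]))
E
```

```text
7.9 [ 0.38262181 -0.20680796  0.0800374 ] [ 0.08225469 -0.47789856  0.61938821]
0.97 [ 0.30687195 -0.33924831  0.12454379]
0.71 [ 0.47126297 -0.36159691  0.12593771]
```

View pics/s2.png

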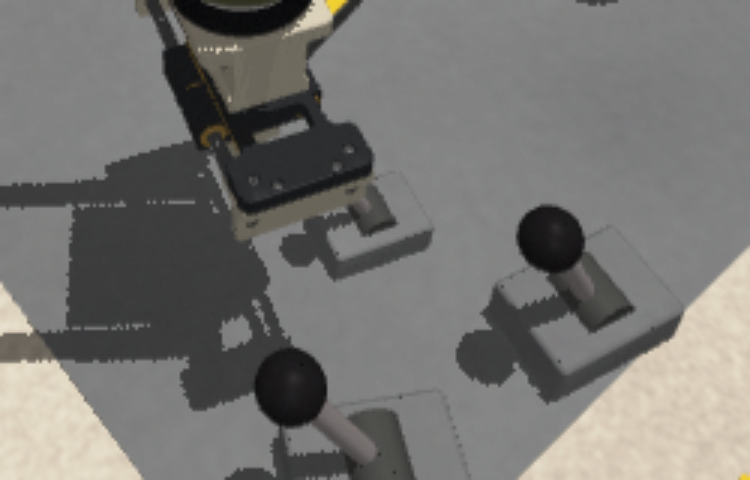

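Emit:
apply_moves(commands=[0, -1, 0, 0, 0, 0, 0, 1.2, -0.4, 0, 0, 0, 0, 0, 1.2, -0.4, 0, 0, 0, 0, 0, 1.2, -0.4, 0, 0, 0, 0, 0, 1.2, -0.4, 0, 0, 0, 0, 0])

```text
t: 8.62
tool_pos: [0.4366, -0.2375, 0.0853]
orientation: [0.497, 3.069, -0.002]
force: [-0.8, 0.2, 0.7]
opening: 0.0004
```

Emit:
apply_moves(commands=[1.2, -0.4, -0.3, 0, 0, 0, 0, 1.2, -0.4, -0.2, 0, 0, 0, 0, 1.0, -0.3, 0, 0, 0, 0, 0, 0.5, -0.2, 0, 0, 0, 0, 0, 0, 0, 0, 0, 0, 0, 0])

```text
t: 9.25
tool_pos: [0.4789, -0.2513, 0.0796]
orientation: [0.497, 3.073, -0.0]
force: [-4.0, 1.6, 3.3]
opening: 0.0003
```

```bash
python3 - <<'E'
from h import *
s=read_state();print(s["t"],s["tool_pos"],s["force"])
for c in ["side","top"]:
  p,d=read_camera(c); cv2.imwrite(f"pics/{c}3.png",cv2.resize(p[240:400,250:500] if c=="side" else p[200:300,360:480],None,fx=3,fy=3))
  for r in spot_point("hold_lever_tip",c): print(r["conf"],w(c,r["point"]))
E
```

```text
9.25 [ 0.47889476 -0.25129679  0.07962139] [-4.02565397  1.61875098  3.34661036]
0.67 [ 0.4706914  -0.36302592  0.12812203]
0.58 [ 0.30731883 -0.33722995  0.12638404]
0.59 [ 0.31131977 -0.33492541  0.12337686]
```

View pics/side3.png

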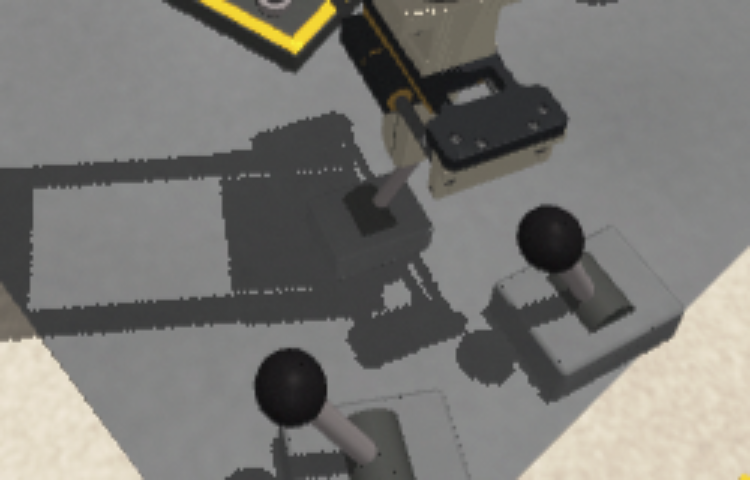

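The lever now leans away, with its rod at (395,185), and the 4 N force suggests the stop. I'll give one small extra push, then back off and rise.

Emit:
apply_moves(commands=[0.5, -0.2, 0, 0, 0, 0, 0, 0, 0, 0, 0, 0, 0, 0, 0, 0, 0, 0, 0, 0, 0])

```text
t: 9.82
tool_pos: [0.4786, -0.251, 0.0791]
orientation: [0.499, 3.084, 0.005]
force: [-2.4, 0.4, 0.8]
opening: 0.0005
```

Emit:
apply_moves(commands=[-2, 0.7, 0, 0, 0, 0, 0, -3, 1, 0, 0, 0, 0, 0, -3, 1, 2, 0, 0, 0, 0, 0, 0, 5, 0, 0, 0, 0, 0, 0, 5, 0, 0, 0, 0, -2, 4, 2, 0, 0, 0, 0, 0, 5, 0, 0, 0, 0, 0, 0, 5, 0, 0, 0, 0, 0])

```text
t: 10.82
tool_pos: [0.3798, -0.0842, 0.2262]
orientation: [0.507, 3.065, -0.002]
force: [0.7, 0.5, -0.7]
opening: 0.0005
```

Emit:
apply_moves(commands=[0, 5, 0, 0, 0, 0, 0, 0, 5, 0, 0, 0, 0, 0, 0, 0, 0, 0, 0, 0, 0])

```text
t: 11.2
tool_pos: [0.3819, 0.0214, 0.2288]
orientation: [0.499, 3.056, 0.001]
force: [0.0, -0.5, 0.1]
opening: 0.0005
```

```bash
python3 - <<'E'
from h import *
s=read_state();print(s["t"],s["tool_pos"],s["force"])
for c in ["side","top"]:
  p,d=read_camera(c); cv2.imwrite(f"pics/{c}4.png",p)
  for q in ["hold_lever_tip","plug1","tape_roll","pot","screwdriver"]:
    for r in spot_point(q,c): print(c,q,round(r["conf"],2),w(c,r["point"]).round(3))
E
```

```text
11.2 [0.38191132 0.02142823 0.22883989] [ 0.04368523 -0.48873002  0.14049251]
side hold_lever_tip 0.9 [ 0.469 -0.362  0.126]
side hold_lever_tip 0.82 [ 0.307 -0.337  0.124]
side hold_lever_tip 0.61 [ 0.503 -0.257  0.092]
side plug1 0.61 [ 0.652 -0.03   0.025]
side plug1 0.6 [0.495 0.126 0.02 ]
side plug1 0.57 [0.6   0.152 0.023]
side plug1 0.48 [ 0.793 -0.189  0.005]
side plug1 0.4 [0.57  0.046 0.   ]
side tape_roll 0.65 [ 0.79   0.139 -0.002]
side tape_roll 0.24 [ 0.789 -0.186  0.006]
side pot 0.94 [ 0.792 -0.187  0.005]
side pot 0.46 [0.792 0.14  0.001]
side screwdriver 0.75 [0.542 0.394 0.004]
top hold_lever_tip 0.67 [ 0.31  -0.336  0.123]
top hold_lever_tip 0.66 [ 0.474 -0.367  0.125]
top hold_lever_tip 0.46 [ 0.506 -0.255  0.093]
top plug1 0.54 [0.499 0.125 0.016]
top plug1 0.49 [0.607 0.154 0.023]
top plug1 0.41 [ 0.651 -0.031  0.021]
top tape_roll 0.6 [ 0.786  0.134 -0.001]
top pot 0.92 [ 0.79  -0.187  0.005]
top pot 0.6 [ 0.65 -0.03  0.02]
top pot 0.45 [ 0.784  0.138 -0.001]
top screwdriver 0.85 [0.547 0.404 0.004]
```

View pics/side4.png

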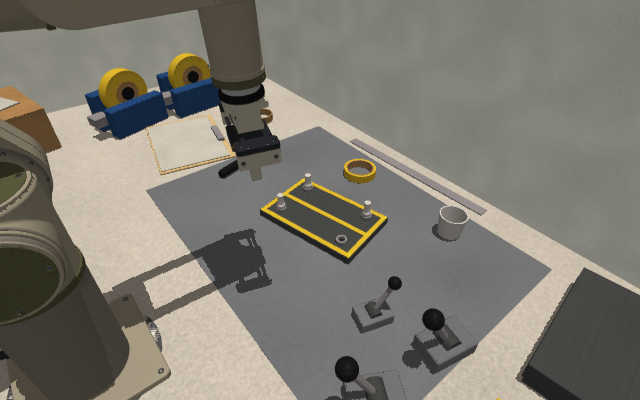

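The lever ball, now at (394,283) in the side view, leans fully away. Its 77 mm of travel matches the whole swing, and everything else is unmoved.

```bash
python3 -c "
from plant import *
print(close_job())"
```

```text
the job is handed in; nothing more can be done
None
```

I pointed at the open bushing, pushed the small grey hold switch's lever to its far stop, moved clear and handed the job in at about 11 s. The hand-in gave no verdict, so what follows rests on my own checks.

- **Pointing:** the open bushing was at about (0.5425, −0.0585). The fingertips held about 4 mm from its centre and 21 mm above the rim, with the grasp point 40 mm above it, for about 2.5 s. The "centimetre or two" was therefore slightly exceeded at the fingertips, but the grasp point was inside the judged 10–55 mm band.
- **Lever:** the ball moved 77 mm, from (0.431, −0.233) to about (0.505, −0.256), at a height of 0.092 m. That is the full swing. A further small push moved the fingers no further, so it was against the stop.
- **Everything else:** the plugs, tape roll, cup and screwdriver were where they had been, within the networks' few millimetres of error, and the plugs stood upright in the last picture. The two larger look-alike switches had not moved either. The arm was clear of everything, and the force readings were only noise.

**Checks that failed:** the networks never confirmed the open bushing. The top camera put it at the panel's centre and the wrist camera found nothing. I located it from the plug positions and my own pixel measurement instead, and the wrist pictures agreed to a few pixels.

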